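# Start the kettle for green tea

### The arm

A 6-joint arm with a two-finger parallel gripper is mounted at the origin on the work surface. World frame = base frame: x ahead of the robot, y to its left, z up, the work surface at z = 0. Lengths are in mm, angles in rad, forces in N, time in s.
With the tool pointing down it reaches from about 350 to 875 mm from the base axis. Payload 4.2 kg.
Tool frame: the origin (TCP) lies where the fingers leave the gripper's body, on its centre line; the fingertips stand 73 mm ahead of it and the grasp point (between the pads) lies 54 mm ahead of it; z points along the fingers, y is the direction in which the jaws open and shut (so a half turn about z gives the same grasp; the last joint's range is limited). The gripper opens to 85 mm and grips with 20 to 120 N. Pads are 22 mm wide; open, the fingers measure 114 mm over their backs; the gripper's body (76 mm by 85 mm) begins 54 mm behind the grasp point. The pads swing forward as they close: fully open they stand 13 mm farther back than shut.
Start: joints at [1.388, 0.385, 0.008, 0, -1.194, -0.259], TCP at [267.196, 564.983, 303.912] pointing down, gripper open.
Joint ranges: [-3.14, 3.14], [-1.21, 2.06], [-1.07, 1.41], [-3.16, 2.05], [-2.99, -0.16], [-3.1, 3.1]. Speed limits (rad/s): [2.79, 2.79, 3.14, 3.14, 3.14, 3.14].

### API

Orientations are given as a unit quaternion [x, y, z, w].
In Python, from bench import arm gives the robot as it stands.
- The arm moves only by the tool apply_moves, never from a script. Its argument "increments" is a list that holds one entry, the list of rows, each a list of 7 numbers: the shift along the tool's x, y, z scaled (see below), then the turn, a rotation vector about the tool's x, y, z scaled (see below), then the gripper's target within -1 to 1 (fully open at 1, half-way at 0, shut at -1). A call has 1 to 10 rows; each row is the pose to reach, as a shift and turn from the pose commanded when the call began, along the tool's axes at that moment; what a row does not reach only later rows make up. The controller multiplies each number of a shift by 100 mm and each number of a turn by 0.5 rad. A row lasts 1/10 s, in which the tool goes at most 50 mm and 8.59 degrees, less where a joint would pass 70% of its speed; a pose out of reach is approached as far as the arm can. A call with a number of a shift or a turn outside -1 to 1 is refused whole. A call with a gripper value outside its range is refused whole. The fingers move at their own pace and stop on an object; the grip force is fixed at half the most. Time passes only in rows, so rows that repeat a pose let the fingers close. It gives the time, the measured TCP pose, the force and the opening at its end, in the units of the state.
- arm.read_state(): the state, without advancing time (a new reading comes with each control period).
- arm.get_image(name): name is "side" or "top"; returns a dict with "img" (400x640x3 uint8, red, green, blue), "fx", "fy", "cx", "cy" (pixels), "pose" (4x4, takes a point from camera to world coordinates). Camera axes: x right, y up, looking along -z (the intrinsics and any distortion apply to the point x, -y, -z); pixel columns grow to the right and rows downward; lengths in mm; the calibration is good to about 2 mm. A picture is of the moment at which its call begins. There is no depth.
- arm.job_done(): hands the job in, once; it reports no verdict.
Trained networks look in a picture, given as the dict that the camera call returned (one of the last four; its "shot" number tells which), for a name from the list of things; names that differ only in an ending like _2 or _b are one class to them, and where a whole thing is asked for, a point or a joint stands for the part that bears it (a point fixed in the world has none). Each returns a list of dicts, best first, with "conf" (0 to 1); they miss things now and then, are a little off and sometimes report something else, mostly with a low value. They report only what shows in the picture. A call takes as long as a camera call. They do not tell look-alikes from the thing itself.
- arm.outline_of(label, picture): "pixels" (400x640 bool, what is visible of it) and "box" ([centre column, centre row, width, height] in pixels, round what is visible of it).
- arm.mark_of(label, picture): "at" ([column, row] in pixels: a listed point, or the origin of a listed thing).
The state is a dict: "clock": time; "joints": joint angles; "joint_vel": joint speeds; "joint_efforts": joint torques, N m; "position": TCP position; "ee_rot": TCP orientation; "contact_force": force on the tool from outside, world axes, zero at the start; "wrist_torque": the same for the moment, N m; "gripper_width": finger opening in mm.
Only numpy, scipy, OpenCV 4.12 (cv2) and the standard library are available. Lean on these libraries where they do the work, as an engineer would, in place of code of your own. Each camera call takes 0.05 s, during which the arm holds its last target.

### The job

The kettle is filled for green tea: push its open lid down until it is fully shut, then press the green temperature key on top of the handle all the way down and let it come up again, and last press the white switch at the end of the handle down until it stays down. Only push and press, with the fingertips: never lift or tip the kettle or shift it off its base, never press the red (full boil) key, and leave the mug, the tea caddy and the pasta jar where they stand.

Things in the scene. Friction and masses are not known exactly. Their poses are not given: they have to be found in the camera images.
- kettle: Steel jug kettle, about 2.2 kg with water, loose in its power base. Origin: centre of its underside, 14 mm above the worktop. +x to the pouring lip, -x along the black handle, z up. Foot radius 77 mm, top radius 60 mm at 196 mm above the origin. Handle: flat top run 36 mm wide, upper face at 202 mm, out to x = -163 mm; on it, from the jug outwards, red key, green key, white switch.
- kettle_base: Round black power base fixed on the worktop, 172 mm across, with a lip 19 mm high around the kettle's foot. Origin: centre of its underside, on the worktop.
- lid (a joint): Angle of the lid: 0 = shut, flush on the jug; 1.2 rad = fully open. Its friction hinge (0.07 N m, about 1 N at the free edge) holds it at whatever angle it is left, so it must be pushed all the way. It starts somewhere between 0.6 and 1.2 rad.
- lid_hinge (a point): Middle of the lid's hinge line, at the jug's rim on the handle side (x = -50 mm, 196 mm above the kettle's origin). The hinge line runs along the kettle's y; the lid opens upwards and back towards the handle. Its frame turns with the lid: x from the hinge to the free edge, z out of the lid's outer face.
- lid_middle (a point): Middle of the steel lid's outer (upper) face, 52 mm from the hinge line; turns with the lid. The lid is a disc of 108 mm diameter, its outer face 14 mm above the hinge line when shut.
- lid_edge (a point): Free edge of the lid, 104 mm from the hinge line; turns with the lid.
- key_tea (a joint): Travel of the green key in m: 0 = up, 0.004 = fully down. A spring (about 1 N at the start, 4 N fully down) brings it up again.
- key_tea_top (a point): Middle of the top face of the green temperature key (green tea): 16 mm long along the handle, 22 mm wide, standing 6 mm above the handle's top; it goes straight down. Moves with the key. Its centre is 28 mm from the red key's and 20 mm from the white switch's hinge.
- key_boil (a joint): Travel of the red key in m, like the green one's. It must stay up.
- key_boil_top (a point): Middle of the top face of the red temperature key (full boil), next to the jug, same size as the green key. Not to be pressed.
- switch (a joint): Angle of the white switch: 0 = up (off), 0.24 rad = down (on). Over-centre: pressed past half-way it snaps down and stays; it takes about 3 N at point switch_end, more nearer its hinge.
- switch_end (a point): Point to press on the white switch: the upper face 8 mm short of its outer end, 34 mm from its hinge. The switch is a paddle 42 mm long along the handle and 30 mm wide, hinged at the end next to the green key; when off it slopes up by 0.24 rad to its outer end; this point goes down 8 mm. Moves with the switch.
- mug: Blue mug, 82 mm across, 92 mm high, handle at its +y. Origin: centre of its underside. Loose bystander.
- caddy: Green square tea caddy, 72 mm wide, 111 mm high. Origin: centre of its underside. Loose bystander.
- jar: Clear pasta jar with a bamboo lid, 89 mm across, 146 mm high. Origin: centre of its underside. Loose bystander.
Not all that is in view belongs to the job. Of the things that look like the kettle, the largest one is meant.

How it is judged (in metres and radians):
On the way, in this order (a step that is already met when the one before it is completed fails the run):
1. the lid is fully shut (value of joint lid below 0.04 rad), for 0.2 s.
2. the green key is pressed all the way down (value of joint key_tea above 0.003 m), for 0.1 s.
3. the white switch is down (value of joint switch above 0.2 rad), for 0.2 s.
At the end, for the whole second after the job is handed in: lid shut (below 0.04 rad), white switch down (above 0.2 rad), both keys up (within 1 mm), kettle at rest in its base (centred within 10 mm, not raised more than 4 mm, tilted less than 0.05 rad), mug, caddy and jar within 30 mm of where they stood (value of joint lid below 0.04 rad and value of joint switch above 0.2 rad and value of joint each of key_tea, key_boil below 0.001 m and horizontal distance between kettle and kettle_base below 0.01 m and z of kettle in the frame of kettle_base below 0.018 m and angle between kettle's own z axis and vertical below 0.05 rad and linear speed of kettle below 0.02 m/s and distance of each of mug, caddy, jar from where it was at the start of the episode below 0.03 m); the robot touches nothing.
It fails at once if the green key is pressed while the lid is not shut (value of joint key_tea above 0.0025 m and value of joint lid above 0.1 rad).
It fails at once if the white switch is put on while the lid is not shut (value of joint switch above 0.15 rad and value of joint lid above 0.1 rad).
It fails at once if the red key is pressed (value of joint key_boil above 0.0025 m).
It fails at once if the kettle is lifted, tipped or pushed off its base (z of kettle in the frame of kettle_base above 0.024 m or angle between kettle's own z axis and vertical above 0.12 rad or horizontal distance between kettle and kettle_base above 0.02 m).
It fails at once if the mug, the tea caddy or the pasta jar is moved or tipped (distance of any of mug, caddy, jar from where it was at the start of the episode above 0.03 m or angle between any of mug, caddy, jar's own z axis and vertical above 0.3 rad).
It also fails if it takes over 45 s, if anything falls off the work surface, if the arm or the gripper's body presses on something with over 40 N, if the wrist force passes 120 N, or if a joint passes its speed limit or range.

## Working session

There is one attempt and no reset: what is moved stays moved. The work goes in short steps, Python scripts to look and compute and a tool call to move; the robot and the scene stay as the last step left them, time stands still between calls to the robot, and variables do not carry over. Pictures are saved under pics/ and viewed, and the job is handed in when it is done.

Besides the shell and the picture viewer there is one more tool, called after "Request:" in YAML: its name, and indented under it one key for each argument. apply_moves: Moves the arm, as the interface text tells. Shifts and turns lie within -1 to 1; 1 stands for 100 mm of shift or 0.5 rad of turn. Its arguments: {"type":"object","properties":{"increments":{"type":"array"}},"required":["increments"]}

```bash
ls; mkdir -p pics; cat > h.py <<'E'
import numpy as np, cv2
from bench import arm
def save(p,n): cv2.imwrite('pics/'+n+'.png', cv2.cvtColor(p['img'],cv2.COLOR_RGB2BGR))
def ray(p,uv):
    T=np.array(p['pose']); d=np.array([(uv[0]-p['cx'])/p['fx'],-(uv[1]-p['cy'])/p['fy'],-1.])
    d=T[:3,:3]@d; return T[:3,3],d/np.linalg.norm(d)
def proj(p,X):
    T=np.array(p['pose']); c=T[:3,:3].T@(np.array(X)-T[:3,3]); return np.array([p['cx']+p['fx']*c[0]/-c[2],p['cy']-p['fy']*c[1]/-c[2]])
def tri(ps,uvs):
    A=np.zeros((3,3));b=np.zeros(3)
    for p,uv in zip(ps,uvs):
        o,d=ray(p,uv);M=np.eye(3)-np.outer(d,d);A+=M;b+=M@o
    X=np.linalg.solve(A,b); return X,[np.linalg.norm(proj(p,X)-uv) for p,uv in zip(ps,uvs)]
def atz(p,uv,z):
    o,d=ray(p,uv); return o+d*(z-o[2])/d[2]
E
python3 - <<'E'
from h import *
s=arm.get_image('side');t=arm.get_image('top');save(s,'s0');save(t,'t0')
print({k:v for k,v in s.items() if k not in('img',)});print({k:v for k,v in t.items() if k!='img'})
for n in ['kettle','kettle_base','lid_hinge','lid_middle','lid_edge','key_tea_top','key_boil_top','switch_end','mug','caddy','jar']:
    for c,p in (('s',s),('t',t)):
        print(n,c,[(np.round(m['at'],1),round(m['conf'],2)) for m in arm.mark_of(n,p)])
print(arm.read_state())
E
```

```text
pics
{'fx': 372.0675145771954, 'fy': 372.0675145771954, 'cx': 315.4168629644379, 'cy': 199.2231642359323, 'pose': array([[-9.96097255e-01,  5.71311175e-02, -6.72777368e-02,
         5.39364067e+02],
       [-8.68369344e-02, -7.70788744e-01,  6.31145039e-01,
         5.72104477e+02],
       [-1.57989009e-02,  6.34524033e-01,  7.72741643e-01,
         7.36159214e+02],
       [ 0.00000000e+00,  0.00000000e+00,  0.00000000e+00,
         1.00000000e+00]]), 'shot': 1}
{'fx': 398.795438091207, 'fy': 398.795438091207, 'cx': 316.4944881961054, 'cy': 197.57351173383253, 'pose': array([[ 4.90566725e-03,  9.83703639e-01, -1.79730592e-01,
         4.29827999e+02],
       [-9.99575374e-01,  9.98630285e-03,  2.73741840e-02,
         7.70990659e+01],
       [ 2.87229285e-02,  1.79519985e-01,  9.83334922e-01,
         9.81662407e+02],
       [ 0.00000000e+00,  0.00000000e+00,  0.00000000e+00,
         1.00000000e+00]]), 'shot': 2}
kettle s [(array([390.6, 172.1]), 0.93), (array([411.3, 314.2]), 0.86), (array([301.6, 241.7]), 0.8), (array([339.8, 165.4]), 0.61)]
kettle t [(array([222. , 290.1]), 0.79)
[... 1705 characters left out ...]

{'clock': 1.2, 'joints': array([ 1.38757707e+00,  3.84685915e-01,  7.90694632e-03,  6.29849103e-06,
       -1.19398695e+00, -2.58584016e-01]), 'joint_vel': array([-0.00010962, -0.00016875, -0.00111701,  0.00047922,  0.00107964,
        0.00111742]), 'joint_efforts': array([ 6.87150332e-04, -3.92100656e+01,  1.88609844e+01,  4.19052064e+00,
       -3.53099404e-04,  4.96545653e-06]), 'position': array([267.21095551, 564.98054274, 303.92424696]), 'ee_rot': array([ 9.75700543e-01, -2.19108307e-01,  2.35337974e-06, -1.53055636e-05]), 'contact_force': array([-0.43814196, -0.58604616, -0.53183692]), 'wrist_torque': array([-0.0196638 ,  0.02986456,  0.02271074]), 'gripper_width': 85.23917465513641}
```

View pics/s0.png

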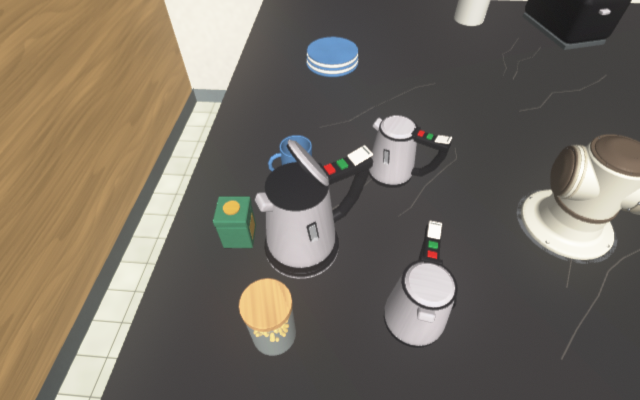

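View pics/t0.png

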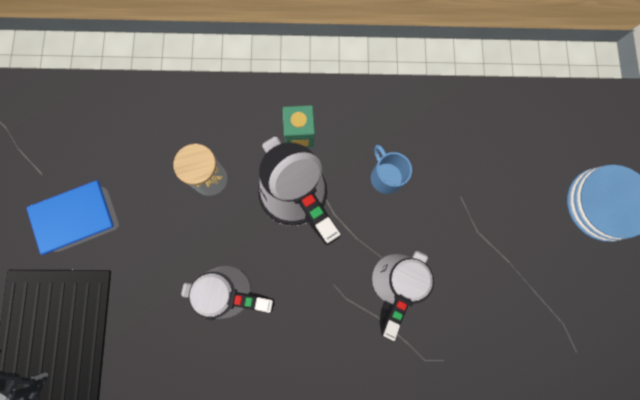

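```bash
cat > fit.py <<'E'
from h import *
from scipy.optimize import least_squares
import pickle
S={'fx': 372.0675145771954, 'cx': 315.4168629644379, 'cy': 199.2231642359323,'pose':np.array([[-9.96097255e-01,  5.71311175e-02, -6.72777368e-02,5.39364067e+02],[-8.68369344e-02, -7.70788744e-01,  6.31145039e-01,5.72104477e+02],[-1.57989009e-02,  6.34524033e-01,  7.72741643e-01,7.36159214e+02],[0,0,0,1]])};S['fy']=S['fx']
T={'fx': 398.795438091207, 'cx': 316.4944881961054, 'cy': 197.57351173383253,'pose':np.array([[ 4.90566725e-03,  9.83703639e-01, -1.79730592e-01,4.29827999e+02],[-9.99575374e-01,  9.98630285e-03,  2.73741840e-02,7.70990659e+01],[ 2.87229285e-02,  1.79519985e-01,  9.83334922e-01,9.81662407e+02],[0,0,0,1]])};T['fy']=T['fx']
def col(n,box,kind):
    im=cv2.imread('pics/'+n+'.png').astype(int);b,g,r=im[...,0],im[...,1],im[...,2]
    m={'r':(r>120)&(g<80)&(b<80),'g':(g>90)&(r<80)&(b<g-30),'w':(r>215)&(g>215)&(b>215)}[kind]
    k=np.zeros(m.shape,bool);x0,x1,y0,y1=box;k[y0:y1,x0:x1]=1;y,x=np.nonzero(m&k);return np.array([x.mean(),y.mean()]),len(x)
if __name__=='__main__':
    bs=(318,380,140,185);bt=(298,345,190,245)
    c={}
    for k in 'rgw':
        a,na=col('s0',bs,k);b,nb=col('t0',bt,k);c[k]=(a,b);X,e=tri([S,T],[a,b]);print(k,a,na,b,nb,X.round(1),np.round(e,1))
    M={'hinge':((321.3,174.7),(306,189.9)),'mid':((313.4,158.8),(299.1,174.7)),'edge':((295.3,148.9),(288.8,160.7)),'boil':((329.1,164.8),(308.7,200)),'tea':((342.9,164.4),(317.6,211.3)),'sw':((362.1,151.8),(334.2,234.1)),'org':((301.6,241.7),None)}
    for n,(a,b) in M.items():
        if b: X,e=tri([S,T],[a,b]);print(n,X.round(1),np.round(e,1))
    def pts(q):
        x,y,yaw,th,xt=q
        L={'hinge':(-50,196),'mid':(-50+52*np.cos(th)-14*np.sin(th),196+52*np.sin(th)+14*np.cos(th)),'edge':(-50+104*np.cos(th)-8*np.sin(th),196+104*np.sin(th)+8*np.cos(th)),'boil':(xt+28,208),'tea':(xt,208),'sw':(xt-20-34*np.cos(.24),204+34*np.sin(.24)),'org':(0,0)}
        return {k:np.array([x+a*np.cos(yaw),y+a*np.sin(yaw),14+z]) for k,(a,z) in L.items()}
    def res(q):
        P=pts(q);r=[]
        for n,(a,b) in M.items():
            for p,uv in((S,a),(T,b)):
                if uv is None: continue
                w=.5 if n=='edge' else 1
                r+=list((proj(p,P[n])-uv)*w)
        for k,n in(('r','boil'),('g','tea')):
            for p,uv in zip((S,T),c[k]): r+=list(proj(p,P[n])-uv)
        return r
    best=min((least_squares(res,[450,130,yw,.9,-100],loss='soft_l1') for yw in(0,1.5,3,-1.5)),key=lambda o:o.cost)
    print(best.cost,best.x);print(np.round(res(best.x),1))
    for k,v in pts(best.x).items():print(k,v.round(1))
    for n,a,b in(('mug',(297.8,169.7),(384.9,179)),('caddy',(241.1,234.2),(300.5,136.5)),('jar',(274.7,334.4),(211.4,173.1))): print(n,atz(S,a,0).round(),atz(T,b,0).round())
E
python3 fit.py
```

```text
r [329.34831461 168.49438202] 89 [308.03703704 200.17592593] 108 [564.   72.2 219.9] [0.1 0.1]
g [341.69662921 163.53932584] 89 [315.87962963 212.12037037] 108 [540.8  56.9 219.6] [0.1 0.1]
w [359.1036036  155.36936937] 222 [326.43881857 228.53164557] 237 [508.2  36.8 224.6] [0.1 0.1]
hinge [582.9  76.9 207.5] [1.9 1.8]
mid [598.   90.1 263.4] [3.1 3.1]
edge [620.8 107.3 299.6] [0.3 0.3]
boil [563.8  70.9 228.3] [0.6 0.6]
tea [540.7  53.8 215. ] [1.1 1.1]
sw [500.1  21.3 219.5] [0.9 0.9]
338.71340625242124 [541.37473416 105.01338785  -4.00711603   3.14635699 -59.76418301]
[  3.3  -4.9   4.8   6.2  -3.8   1.2  31.2   6.5   0.1  -2.4  30.6   1.9
   1.2   6.2  -5.1   0.9 -21.3  -1.8  -2.9 -19.5 -56.   -5.7   1.3 -59.8
  35.6   0.3   0.9   2.5  -4.4   0.7 -20.1  -0.9  -1.2 -20.4]
hinge [573.8  66.9 210. ]
mid [607.5  27.4 195.8]
edge [641.2 -12.2 201.5]
boil [562.   80.8 222. ]
tea [580.1  59.5 222. ]
sw [614.5  19.1 226.1]
org [541.4 105.   14. ]
mug [ 661. -130.    0.] [ 659. -124.    0.]
caddy [771.  92.   0.] [769.  92.   0.]
jar [654. 321.   0.] [669. 314.   0.]
```

```bash
sed -i 's/\[450,130,yw,.9,-100\],loss=.soft_l1.) for yw in(0,1.5,3,-1.5)/[630,115,.58,t,-100],loss="soft_l1") for t in (.6,.9,1.2)/' fit.py; python3 fit.py | tail -16
```

```text
sw [500.1  21.3 219.5] [0.9 0.9]
18.899595400094228 [ 6.22089033e+02  1.09337339e+02  5.91043005e-01  1.01161366e+00
 -9.72366650e+01]
[-0.8  0.4 -2.6  2.7 -0.6 -0.  -0.5  5.6  0.1 -0.3 -0.3 -0.4  0.1  2.4
  0.1 -0.4 -1.2 -2.4 -0.8  0.2  2.5 -0.7 -1.8  0.3  0.4 -0.4 -0.1 -1.3
  0.8 -0.6 -0.  -1.5  1.  -0.6]
hinge [580.6  81.5 210. ]
mid [593.6  90.2 261.5]
edge [620.8 108.4 302.4]
boil [564.6  70.8 222. ]
tea [541.3  55.2 222. ]
sw [497.3  25.6 226.1]
org [622.1 109.3  14. ]
mug [ 661. -130.    0.] [ 659. -124.    0.]
caddy [771.  92.   0.] [769.  92.   0.]
jar [654. 321.   0.] [669. 314.   0.]
```

Request:
apply_moves:
  increments:
    - [[0.4,0.2,-0.3,0,0,0,-1],[0.8,0.5,-0.6,0,0,0,-1],[1,0.7,-1,0,0,0,-1],[1,0.7,-1,0,0,0,-1]]

```text
clock: 1.6
position: [329.5, 457.1, 409.9]
ee_rot: [0.975, -0.22, 0.002, -0.005]
contact_force: [-0.1, 1.0, 0.5]
gripper_width: 27.9
```

Request:
apply_moves:
  increments:
    - [[0.4,0.3,0,0,0,0,-1],[0.8,0.5,0,0,0,0,-1],[1,0.7,0,0,0,0,-1],[1,0.7,0,0,0,0,-1]]

```text
clock: 2.0
position: [388.9, 350.4, 404.3]
ee_rot: [0.975, -0.221, 0.0, -0.0]
contact_force: [0.0, 1.3, -1.1]
gripper_width: 0.2
```

Request:
apply_moves:
  increments:
    - [[0.4,0.3,0,0,0,0,-1],[0.8,0.5,0,0,0,0,-1],[1,0.7,0,0,0,0,-1],[1,0.7,0,0,0,0,-1]]

```text
clock: 2.4
position: [449.3, 245.2, 403.8]
ee_rot: [0.975, -0.221, -0.0, 0.0]
contact_force: [-0.7, 0.1, -0.2]
gripper_width: 0.3
```

Request:
apply_moves:
  increments:
    - [[0.4,0.3,0,0,0,-0.2,-1],[0.8,0.5,0,0,0,-0.4,-1],[1,0.7,0,0,0,-0.6,-1],[1,0.7,0,0,0,-0.8,-1],[1,0.7,0,0,0,-1,-1],[1,0.7,0,0,0,-1,-1]]

```text
clock: 3.0
position: [509.2, 141.8, 403.6]
ee_rot: [1.0, 0.029, -0.0, -0.0]
contact_force: [0.0, -0.5, 0.0]
gripper_width: 0.2
```

```bash
cat > go.py <<'E'
from h import *
from scipy.spatial.transform import Rotation as R
YAW=0.59; HX,HY=580.6,81.5; u=np.array([np.cos(YAW),np.sin(YAW)])
def local(s,tipz,l=0):  # kettle-axis coordinate s from hinge, tip height
    xy=np.array([HX,HY])+s*u+l*np.array([-u[1],u[0]]); return np.array([xy[0],xy[1],tipz+73])
def delta(P,st=None):
    st=st or arm.read_state(); r=R.from_quat(st['ee_rot']); d=r.inv().apply(P-st['position'])/100
    tx=r.as_matrix()[:,0]; yaw=np.arctan2(tx[1],tx[0]); tz=r.as_matrix()[:,2]
    print('t',round(st['clock'],2),'pos',st['position'].round(1),'yaw',round(yaw,3),'shift',d.round(3),'turnz',round(-(YAW-yaw)/.5,3),'tz',tz.round(3),'F',st['contact_force'].round(1),'j',st['joints'].round(2),'w',round(st['gripper_width'],1))
E
python3 - <<'E'
from go import *
delta(local(-20,330))
E
```

```text
t 3.0 pos [509.2 141.8 403.6] yaw 0.059 shift [0.505 0.746 0.006] turnz -1.063 tz [-0.  0. -1.] F [ 0.  -0.5  0. ] j [ 0.58  0.16 -0.05 -0.   -1.36  1.05] w 0.2
```

Request:
apply_moves:
  increments:
    - [[0.2,0.3,0,0,0,-0.2,-1],[0.4,0.6,0,0,0,-0.4,-1],[0.5,0.75,0,0,0,-0.6,-1],[0.5,0.75,0,0,0,-0.8,-1],[0.5,0.75,0,0,0,-1,-1],[0.5,0.75,0,0,0,-1,-1]]

```text
clock: 3.6
position: [563.5, 69.8, 403.6]
ee_rot: [0.961, 0.275, -0.0, -0.0]
contact_force: [0.7, -0.2, 0.1]
gripper_width: 0.4
```

```bash
python3 - <<'E'
from go import *
delta(local(0,295))
s=arm.get_image('side');t=arm.get_image('top');save(s,'s1');save(t,'t1')
st=arm.read_state()['position']
for p in(s,t): print(proj(p,st-[0,0,73]))
a=np.hstack([cv2.imread('pics/s1.png')[80:280,200:440],cv2.imread('pics/t1.png')[80:280,200:440]])
cv2.imwrite('pics/c1.png',cv2.resize(a,None,fx=1.6,fy=1.6))
E
```

```text
t 3.6 pos [563.5  69.8 403.6] yaw 0.557 shift [ 0.207 -0.009  0.356] turnz -0.066 tz [-0.  0. -1.] F [ 0.7 -0.2  0.1] j [ 0.41  0.23  0.04 -0.   -1.38  1.72] w 0.4
[330.78880192 121.87780095]
[310.07925958 188.89574791]
```

View pics/c1.png

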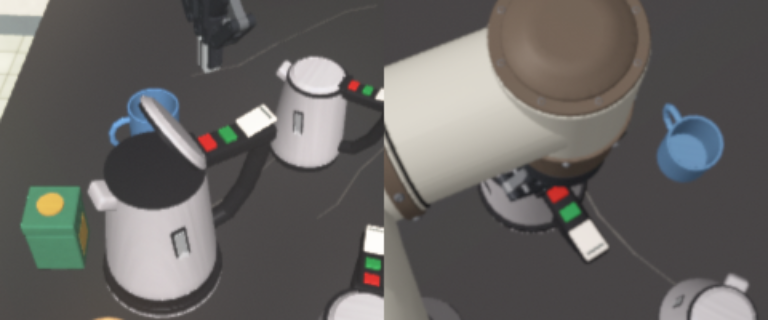

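Request:
apply_moves:
  increments:
    - [[0.05,0,0.2,0,0,-0.06,-1],[0.15,0,0.4,0,0,-0.06,-1],[0.25,0,0.4,0,0,-0.06,-1],[0.35,0,0.4,0,0,-0.06,-1],[0.45,0,0.42,0,0,-0.06,-1],[0.53,0,0.44,0,0,-0.06,-1],[0.6,0,0.48,0,0,-0.06,-1],[0.67,0,0.53,0,0,-0.06,-1]]

```text
clock: 4.5
position: [620.9, 104.7, 351.3]
ee_rot: [0.957, 0.29, 0.001, 0.0]
contact_force: [-1.7, -0.3, 1.1]
gripper_width: -0.2
```

```bash
python3 - <<'E'
from go import *
delta(local(77,224))
s=arm.get_image('side');save(s,'s2')
cv2.imwrite('pics/c2.png',cv2.resize(cv2.imread('pics/s2.png')[80:280,200:440],None,fx=2.5,fy=2.5))
E
```

```text
t 4.5 pos [620.9 104.7 351.3] yaw 0.588 shift [ 0.305 -0.032  0.544] turnz -0.004 tz [ 0.002  0.    -1.   ] F [-1.7 -0.3  1.1] j [ 0.42  0.37  0.1   0.   -1.3   1.74] w -0.2
```

View pics/c2.png

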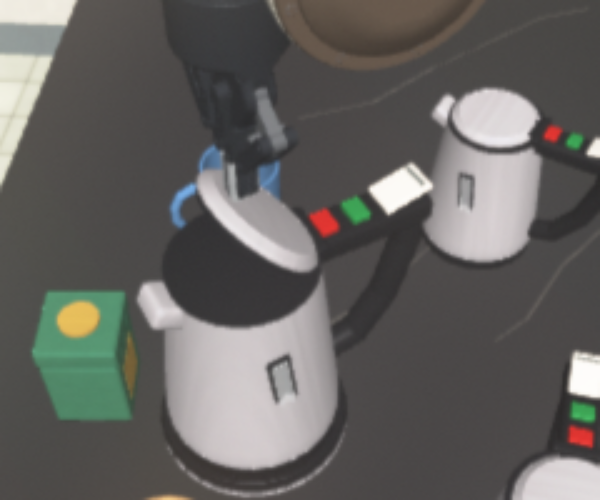

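Request:
apply_moves:
  increments:
    - [[0.07,0,0.07,0,0,0,-1],[0.13,0,0.14,0,0,0,-1],[0.18,0,0.22,0,0,0,-1],[0.22,0,0.29,0,0,0,-1],[0.26,0,0.36,0,0,0,-1],[0.28,0,0.43,0,0,0,-1],[0.3,0,0.49,0,0,0,-1],[0.3,0,0.52,0,0,0,-1],[0.3,0,0.54,0,0,0,-1],[0.3,0,0.54,0,0,0,-1]]

```text
clock: 5.55
position: [644.9, 121.0, 296.7]
ee_rot: [0.957, 0.29, -0.0, -0.0]
contact_force: [-0.1, 0.1, -0.4]
gripper_width: 0.3
```

```bash
python3 - <<'E'
from go import *
delta(local(77,224))
s=arm.get_image('side');save(s,'s3')
cv2.imwrite('pics/c3.png',cv2.resize(cv2.imread('pics/s3.png')[80:280,200:440],None,fx=2.5,fy=2.5))
E
```

```text
t 5.55 pos [644.9 121.  296.7] yaw 0.588 shift [ 0.016 -0.03  -0.003] turnz -0.004 tz [-0.001 -0.    -1.   ] F [-0.1  0.1 -0.4] j [ 0.43  0.44  0.08 -0.   -1.21  1.73] w 0.3
```

View pics/c3.png

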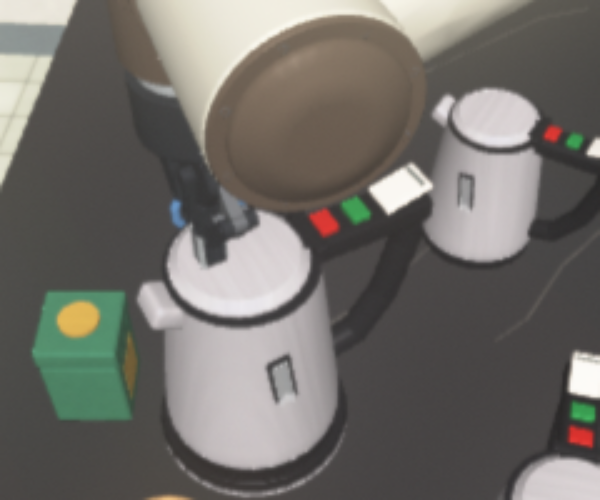

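Request:
apply_moves:
  increments:
    - [[0,0,0.01,0,0,0,-1],[0,0,0.02,0,0,0,-1],[0,0,0.02,0,0,0,-1]]

```text
clock: 5.9
position: [645.1, 121.0, 295.9]
ee_rot: [0.957, 0.29, 0.0, 0.0]
contact_force: [-1.9, 0.9, 4.0]
gripper_width: 0.3
```

Request:
apply_moves:
  increments:
    - [[0,0,0.01,0,0,0,-1],[0,0,0.02,0,0,0,-1],[0,0,0.02,0,0,0,-1],[0,0,0.02,0,0,0,-1]]

```text
clock: 6.3
position: [645.1, 121.0, 295.7]
ee_rot: [0.957, 0.29, 0.001, 0.0]
contact_force: [-3.6, 0.2, 9.3]
gripper_width: -0.2
```

Request:
apply_moves:
  increments:
    - [[0,0,-0.25,0,0,0,-1],[0,0,-0.5,0,0,0,-1],[-0.4,0,-0.5,0,0,0,-1],[-0.8,0,-0.5,0,0,0,-1],[-1,0,-0.5,0,0,0,-1],[-1,0,-0.5,0,0,0,-1]]

```text
clock: 6.9
position: [559.9, 64.2, 343.5]
ee_rot: [0.957, 0.289, 0.0, -0.0]
contact_force: [1.1, 0.0, 0.1]
gripper_width: -0.0
```

Request:
apply_moves:
  increments:
    - [[-0.4,0,0,0,0,0,-1],[-0.8,0,0,0,0,0,-1],[-1,0,0,0,0,0,-1],[-1,0,0,0,0,0,-1]]

```text
clock: 7.3
position: [477.4, 9.2, 343.2]
ee_rot: [0.957, 0.289, 0.0, -0.0]
contact_force: [0.0, 0.3, 1.3]
gripper_width: -0.0
```

```bash
python3 - <<'E'
from go import *
delta(local(-47.2,222))
s=arm.get_image('side');t=arm.get_image('top');save(s,'s4');save(t,'t4')
a=np.hstack([cv2.imread('pics/s4.png')[80:280,200:440],cv2.imread('pics/t4.png')[80:280,200:440]])
cv2.imwrite('pics/c4.png',cv2.resize(a,None,fx=1.6,fy=1.6))
import fit
for k in 'rg':
    try:
        a,na=fit.col('s4',(318,380,140,185),k);b,nb=fit.col('t4',(298,345,190,245),k);print(k,na,nb,a,b,tri([s,t],[a,b])[0].round(1))
    except Exception as e: print(e)
for n in('key_tea_top','switch_end','lid_edge'):
  for p in(s,t): print(n,[(np.round(m['at'],1),round(m['conf'],2)) for m in arm.mark_of(n,p)])
E
```

```text
t 7.3 pos [477.4   9.2 343.2] yaw 0.587 shift [ 0.787 -0.029  0.483] turnz -0.006 tz [ 0.  0. -1.] F [0.  0.3 1.3] j [ 0.36  0.1  -0.27 -0.   -1.2   1.8 ] w -0.0
r 90 102 [329.31111111 168.44444444] [308.02941176 200.12745098] [564.1  72.3 220. ]
g 88 0 [341.71590909 163.48863636] [nan nan] [nan nan nan]
key_tea_top [(array([335.6, 162.7]), 0.6), (array([432.9, 245.4]), 0.6), (array([428.1, 132.8]), 0.44)]
key_tea_top [(array([394.5, 312.3]), 0.54)]
switch_end [(array([434.5, 225.3]), 0.73), (array([445.5, 140.2]), 0.48)]
switch_end []
lid_edge [(array([382.2, 121.8]), 0.95), (array([430. , 308.4]), 0.82), (array([269.5, 191.7]), 0.72)]
lid_edge [(array([277.6, 150.5]), 0.98), (array([417.4, 265.1]), 0.74)]fit.py:9: RuntimeWarning: Mean of empty slice.
  k=np.zeros(m.shape,bool);x0,x1,y0,y1=box;k[y0:y1,x0:x1]=1;y,x=np.nonzero(m&k);return np.array([x.mean(),y.mean()]),len(x)
  ret = ret.dtype.type(ret / rcount)
```

View pics/c4.png

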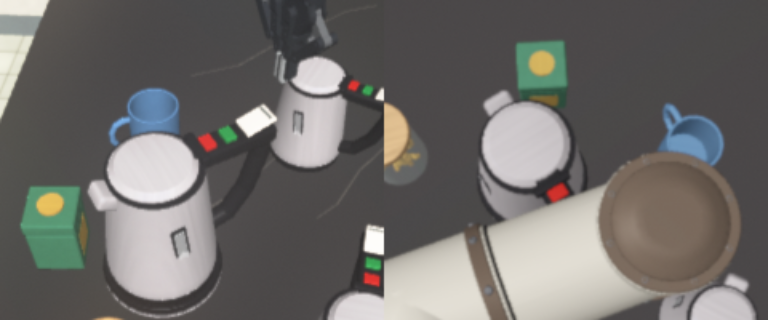

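Request:
apply_moves:
  increments:
    - [[0.4,-0.02,0,0,0,0,-1],[0.78,-0.035,0,0,0,0,-1],[0.78,-0.035,0.2,0,0,0,-1],[0.78,-0.035,0.38,0,0,0,-1],[0.78,-0.035,0.38,0,0,0,-1]]

```text
clock: 8.2
position: [541.0, 56.4, 301.7]
ee_rot: [0.957, 0.29, -0.003, -0.0]
contact_force: [-0.2, 0.1, 0.1]
gripper_width: 0.3
```

```bash
python3 - <<'E'
from go import *
delta(local(-47.2,222))
s=arm.get_image('side');save(s,'s5')
for m in arm.mark_of('lid_edge',s)[:0]: pass
print(tri([s,fitT],[(269.5,191.7),(277.6,150.5)]) if 0 else '')
cv2.imwrite('pics/c5.png',cv2.resize(cv2.imread('pics/s5.png')[110:210,280:400],None,fx=5,fy=5,interpolation=cv2.INTER_CUBIC))
E
```

```text
t 8.2 pos [541.   56.4 301.7] yaw 0.588 shift [-0.002  0.012  0.067] turnz -0.004 tz [-0.007 -0.002 -1.   ] F [-0.2  0.1  0.1] j [ 0.4   0.25 -0.19 -0.   -1.13  1.76] w 0.3
```

View pics/c5.png

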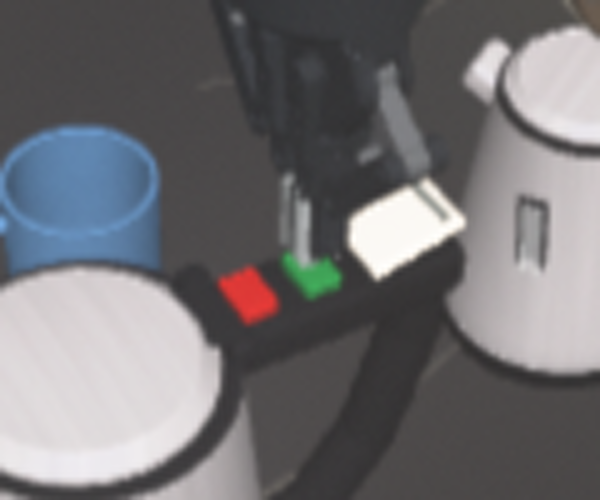

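Request:
apply_moves:
  increments:
    - [[0,0,0.05,0,0,0,-1],[0,0,0.08,0,0,0,-1],[0,0,0.1,0,0,0,-1],[0,0,0.12,0,0,0,-1],[0,0,0.12,0,0,0,-1]]

```text
clock: 8.8
position: [541.7, 56.2, 293.3]
ee_rot: [0.957, 0.29, 0.0, 0.0]
contact_force: [-0.7, 0.2, 2.5]
gripper_width: 0.3
```

Request:
apply_moves:
  increments:
    - [[0,0,0.01,0,0,0,-1],[0,0,0.02,0,0,0,-1],[0,0,0.03,0,0,0,-1],[0,0,0.04,0,0,0,-1],[0,0,0.04,0,0,0,-1]]

```text
clock: 9.3
position: [541.7, 56.2, 290.6]
ee_rot: [0.957, 0.29, 0.001, 0.0]
contact_force: [-4.5, 0.2, 9.7]
gripper_width: -0.1
```

Request:
apply_moves:
  increments:
    - [[0,0,0.01,0,0,0,-1],[0,0,0.01,0,0,0,-1],[0,0,0.01,0,0,0,-1]]

```text
clock: 9.6
position: [541.7, 56.2, 290.5]
ee_rot: [0.957, 0.29, 0.001, 0.0]
contact_force: [-5.5, 0.5, 12.9]
gripper_width: -0.1
```

Request:
apply_moves:
  increments:
    - [[0,0,-0.1,0,0,0,-1],[0,0,-0.4,0,0,0,-1],[-0.2,0,-0.5,0,0,0,-1],[-0.5,0,-0.5,0,0,0,-1],[-0.54,0,-0.5,0,0,0,-1],[-0.54,0,-0.4,0,0,0,-1],[-0.54,0,-0.3,0,0,0,-1],[-0.54,0,-0.3,0,0,0,-1]]

```text
clock: 10.4
position: [496.4, 26.4, 315.2]
ee_rot: [0.957, 0.29, -0.002, -0.0]
contact_force: [0.2, -0.3, -0.3]
gripper_width: -0.4
```

```bash
python3 - <<'E'
from go import *
delta(local(-47.2-53,226))
s=arm.get_image('side');save(s,'s6')
cv2.imwrite('pics/c6.png',cv2.resize(cv2.imread('pics/s6.png')[110:210,280:400],None,fx=5,fy=5,interpolation=cv2.INTER_CUBIC))
E
```

```text
t 10.4 pos [496.4  26.4 315.2] yaw 0.588 shift [0.005 0.011 0.162] turnz -0.004 tz [-0.005 -0.001 -1.   ] F [ 0.2 -0.3 -0.3] j [ 0.38  0.16 -0.28 -0.   -1.14  1.78] w -0.4
```

View pics/c6.png

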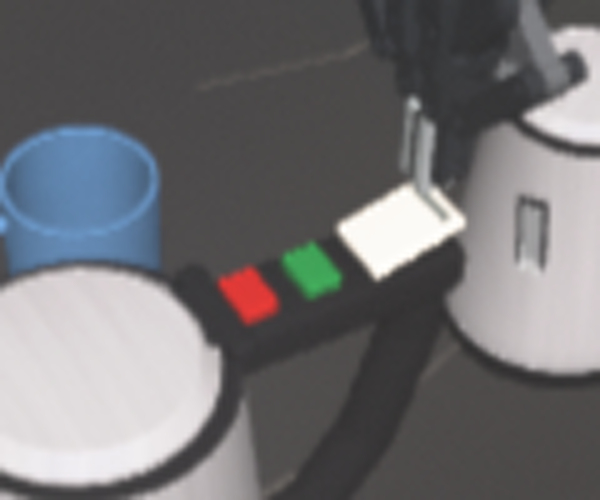

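Request:
apply_moves:
  increments:
    - [[0.02,0,0.05,0,0,0,-1],[0.02,0,0.1,0,0,0,-1],[0.02,0,0.14,0,0,0,-1],[0.02,0,0.17,0,0,0,-1],[0.02,0,0.19,0,0,0,-1],[0.02,0,0.21,0,0,0,-1],[0.02,0,0.22,0,0,0,-1],[0.02,0,0.22,0,0,0,-1]]

```text
clock: 11.25
position: [498.4, 27.4, 295.8]
ee_rot: [0.957, 0.29, -0.0, -0.0]
contact_force: [0.8, -0.1, -0.4]
gripper_width: -0.1
```

Request:
apply_moves:
  increments:
    - [[0,0,0.01,0,0,0,-1],[0,0,0.02,0,0,0,-1],[0,0,0.03,0,0,0,-1],[0,0,0.03,0,0,0,-1]]

```text
clock: 11.65
position: [498.5, 27.4, 294.0]
ee_rot: [0.957, 0.29, 0.0, 0.0]
contact_force: [-2.5, 0.3, 5.4]
gripper_width: 0.4
```

Request:
apply_moves:
  increments:
    - [[0,0,0.01,0,0,0,-1],[0,0,0.02,0,0,0,-1],[0,0,0.03,0,0,0,-1],[0,0,0.03,0,0,0,-1]]

```text
clock: 12.05
position: [498.4, 27.3, 293.6]
ee_rot: [0.957, 0.29, 0.001, 0.001]
contact_force: [-7.8, 1.3, 18.0]
gripper_width: 0.0
```

```bash
python3 - <<'E'
from go import *
delta(local(-47.2-53,226))
s=arm.get_image('side');save(s,'s7')
cv2.imwrite('pics/c7.png',cv2.resize(cv2.imread('pics/s7.png')[110:210,280:400],None,fx=5,fy=5,interpolation=cv2.INTER_CUBIC))
E
```

```text
t 12.05 pos [498.4  27.3 293.6] yaw 0.589 shift [-0.018  0.007 -0.054] turnz -0.001 tz [ 0.002 -0.    -1.   ] F [-7.8  1.3 18. ] j [ 0.38  0.18 -0.31  0.   -1.08  1.78] w 0.0
```

View pics/c7.png

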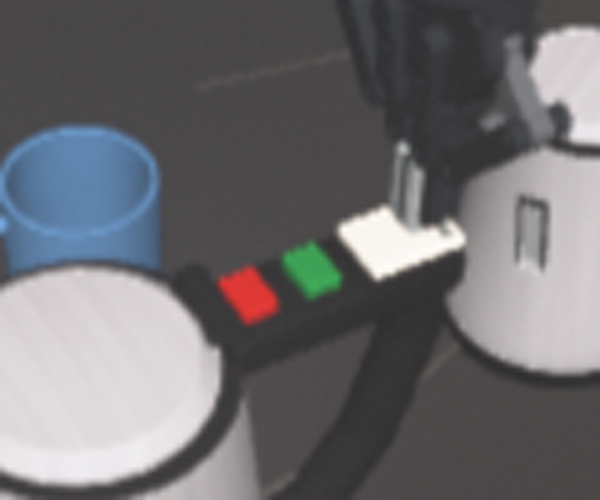

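Request:
apply_moves:
  increments:
    - [[0,0,-0.06,0,0,0,-1],[0,0,-0.3,0,0,0,-1],[0,0,-0.7,0,0,0,-1],[0,0,-1,0,0,0,-1],[0,0.4,-1,0,0,0,-1],[0,0.8,-1,0,0,0,-1],[0,1,-1,0,0,0,-1],[0,1,-1,0,0,0,-1]]

```text
clock: 12.9
position: [554.9, -57.5, 388.7]
ee_rot: [0.958, 0.288, -0.001, -0.0]
contact_force: [-0.8, 0.4, 0.4]
gripper_width: -0.1
```

```bash
python3 - <<'E'
from go import *
delta(local(-47.2-53,226))
s=arm.get_image('side');t=arm.get_image('top');save(s,'s8');save(t,'t8')
import fit
for a,b,n in(('s0','s8',(318,380,140,185)),('t0','t8',(298,345,190,245))):
  for k in 'rgw': print(n,k,fit.col(a,n,k),fit.col(b,n,k))
for n in('switch_end','lid_edge','lid_middle'):
  for p in(s,t): print(n,[(np.round(m['at'],1),round(m['conf'],2)) for m in arm.mark_of(n,p)])
for n in('mug','caddy','jar'): print(n,[np.round(m['at'],1) for p in (s,t) for m in arm.mark_of(n,p)[:1]])
f=lambda n,b:cv2.resize(cv2.imread('pics/'+n+'.png')[b[0]:b[1],b[2]:b[3]],None,fx=4,fy=4,interpolation=cv2.INTER_CUBIC)
b=(140,200,300,395)
cv2.imwrite('pics/c8.png',np.hstack([f('s4',b),f('s8',b)]))
E
```

```text
t 12.9 pos [554.9 -57.5 388.7] yaw 0.585 shift [-0.019 -1.012  0.898] turnz -0.01 tz [-0.002 -0.    -1.   ] F [-0.8  0.4  0.4] j [ 0.19  0.22 -0.01  0.   -1.34  1.97] w -0.1
(318, 380, 140, 185) r (array([329.34831461, 168.49438202]), 89) (array([329.31111111, 168.44444444]), 90)
(318, 380, 140, 185) g (array([341.69662921, 163.53932584]), 89) (array([341.71590909, 163.48863636]), 88)
(318, 380, 140, 185) w (array([359.1036036 , 155.36936937]), 222) (array([356.34883721, 158.73953488]), 215)
(298, 345, 190, 245) r (array([308.03703704, 200.17592593]), 108) (array([nan, nan]), 0)
(298, 345, 190, 245) g (array([315.87962963, 212.12037037]), 108) (array([nan, nan]), 0)
(298, 345, 190, 245) w (array([326.43881857, 228.53164557]), 237) (array([nan, nan]), 0)
switch_end [(array([369.1, 152. ]), 0.76), (array([441.6, 141.7]), 0.68), (array([331.3, 165.2]), 0.49), (array([432.9, 222. ]), 0.48)]
switch_end [(array([393.9, 335.7]), 0.76)]
lid_edge [(array([381.7, 121.9]), 0.85), (array([430. , 309.1]), 0.84), (array([273.4, 191.4]), 0.77)]
lid_edge [(array([415.2, 263.3]), 0.68), (array([189.9, 288.5]), 0.59)]
lid_middle [(array([396.7, 122.4]), 0.97), (array([294.9, 179.1]), 0.68), (array([426.6, 281.8]), 0.6), (array([301.7, 237.7]), 0.43)]
lid_middle [(array([209.1, 294.1]), 0.78), (array([410.6, 281.2]), 0.73)]
mug [array([298.2, 167.9])]
caddy [array([240. , 235.1])]
jar [array([271.7, 337.2]), array([209.9, 174.3])]fit.py:9: RuntimeWarning: Mean of empty slice.
  k=np.zeros(m.shape,bool);x0,x1,y0,y1=box;k[y0:y1,x0:x1]=1;y,x=np.nonzero(m&k);return np.array([x.mean(),y.mean()]),len(x)
  ret = ret.dtype.type(ret / rcount)
```

View pics/c8.png

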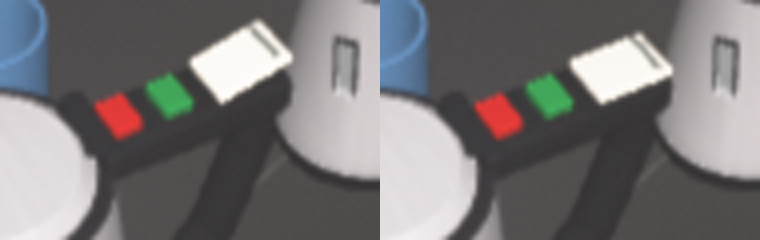

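View pics/t8.png

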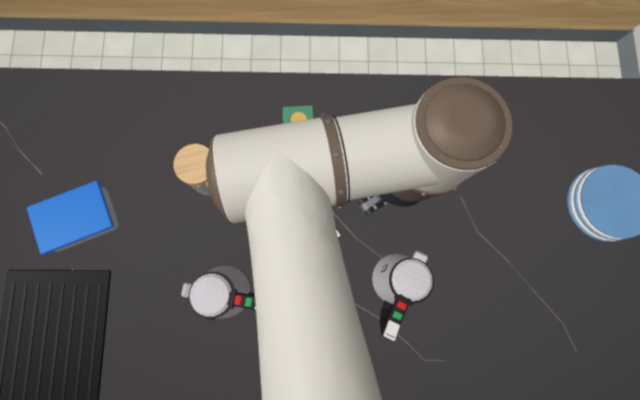

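```bash
python3 - <<'E'
from h import *
print(arm.job_done()); s=arm.get_image('side') if 0 else None
E
```

```text
the job is handed in; nothing more can be done
None
```

The job is handed in at about 13 s on the robot's clock. All three steps look done, but no verdict was reported.

- **Lid:** I pushed it shut with the closed fingertips. It came up against a firm stop at about 9 N, with the fingertips at the height expected for a shut lid, within about 1 mm. Later pictures show it flush on the jug.
- **Green key:** I pressed it until it bottomed out, reaching 10–13 N against the 4 N spring, and held it there for at least 0.3 s. The picture after release shows it up again. The red key was not touched.
- **White switch:** It came to a firm stop while I was pressing. The force peaked at 18 N, more than intended, but the kettle did not shift. It was still lying flat after I lifted away.

**Last checks:** In the side picture the red and green keys are within 0.1 pixel of where they started, so the kettle has not moved. The arm was clear of everything and the force reading was about zero.

**Weaker checks:**
- The arm blocked the last top view, so the final look at the kettle rests on the side camera and the forces felt.
- The networks placed the mug, caddy and jar within about 4 pixels of the start. That is within their usual scatter, and the arm never went down near them.
- One network mark for the switch end was about 7 pixels off, so I judged the switch from the picture instead.

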